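Dispense one specimen-cup lid and nudge it onto the green disc

TASK

Press the red plunger of the lid dispenser all the way down once and let it come fully back up, so that a single blue lid comes out at the bottom; then push that lid along the bench with the fingertips until it lies wholly on the green disc. Do not pick the lid up, let no second lid come out, and leave the three cups where they stand.

Things in the scene. Friction and masses are not known exactly. Their poses are not given: they have to be found in the camera images.
- dispenser: Lid dispenser fixed to the bench. Origin on the bench on the lid stack's axis, z up; own -x is the front, where the lid comes out. Clear magazine: x, y -31 to 31 mm, 64 mm tall, open top, no floor (lids stand on the bench), outlet 53 mm wide, 17 mm high at the bottom of its front wall. White housing behind it: to x = +109 mm, y -38 to 38 mm, 64 mm tall. Place and yaw vary.
- plunger_top (a point): Centre of the top face of the red round plunger knob (38 mm across, 12 mm thick) over the housing, 68 mm behind (+x of) the dispenser's origin; 109 mm above the bench when up, 79 mm when fully pressed. It moves with the knob.
- plunger (a joint): Travel in m: 0 up, 0.030 fully down (vertical, hard stop; over 0.027 counts as fully down). Spring return, about 2.5 N at first, 7 N at the bottom. A full press drives a blade that pushes the bottom lid out at the front; as the plunger comes back up the blade returns and the stack drops by one lid. A second press would push out a second lid.
- lid0: The bottom lid, the one that comes out: solid blue disc 50 mm across, 14 mm tall, about 15 g; origin at the centre of its underside, z up. At first in the magazine on the bench; after the press it lies flat on the bench straight before the outlet, its centre about 60 to 72 mm from the dispenser's origin, its rear edge about 5 to 15 mm before the magazine's front wall.
- lid1: Blue lid like lid0, number 1 above it in the stack at the start (underside 14 mm above the bench); must stay in the magazine, where it drops by 14 mm after the press.
- lid2: Blue lid like lid0, number 2 above it in the stack at the start (underside 28 mm above the bench); must stay in the magazine, where it drops by 14 mm after the press.
- lid3: Blue lid like lid0, number 3 above it in the stack at the start (underside 42 mm above the bench); must stay in the magazine, where it drops by 14 mm after the press.
- green_disc: Flat green disc, 90 mm across, printed on the bench (no height): where the lid must go. Origin at its centre. It lies to the left or the right before the dispenser, its centre about 10 to 14 cm from the dispenser's centre line.
- amber_disc: Flat amber disc of the same size on the other side; not to be used.
- open_cup: Open white specimen cup that waits for the lid, 50 mm across at the rim, 58 mm tall, loose; stands about 10 cm behind the green disc (away from the robot). Origin at the centre of its underside. Leave it alone.
- red_cup: White specimen cup with a red lid, 54 mm across at the lid, 64 mm tall, loose, standing beside the dispenser. Origin at the centre of its underside. Leave it alone.
- blue_cup: White specimen cup with a blue lid, 54 mm across at the lid, 64 mm tall, loose, standing on the other side of the dispenser. Origin at the centre of its underside. Leave it alone.
Things that resemble listed ones, but are neither listed nor needed, are in the scene too. Of the things that look like the dispenser, the smallest one is meant.

How it is judged:
By the outcome, as a careful person would: the job done as asked, in the order asked, and still so for the second after the job is handed in, with the robot touching nothing.
It also fails if it takes over 48 s, if anything falls off the work surface, if the arm or the gripper's body presses on something with over 40 N, if the wrist force passes 120 N, or if a joint passes its speed limit or range.

ROBOT

A 7-joint arm with a two-finger parallel gripper is mounted at the origin on the work surface. World frame = base frame: x ahead of the robot, y to its left, z up, the work surface at z = 0. Lengths are in m, angles in rad, forces in N, time in s.
With the tool pointing down it reaches from about 0.35 to 0.9 m from the base axis. Payload 8.1 kg.
Tool frame: the origin (TCP) lies where the fingers leave the gripper's body, on its centre line; the fingertips stand 73 mm ahead of it and the grasp point (between the pads) lies 54 mm ahead of it (env.pinch_z is the distance from the TCP to the grasp point, in m); z points along the fingers, y is the line along which they close (so a half turn about z gives the same grasp; the last joint's range is limited). The gripper opens to 85 mm and grips with 20 to 120 N. Pads are 22 mm wide; open, the fingers measure 114 mm over their backs; the gripper's body (76 mm by 85 mm) begins 54 mm behind the grasp point. The pads swing forward as they close: fully open they stand 13 mm farther back than shut.
Start: joints at [1.211, 0.434, 0.025, 1.573, -0.012, 1.134, -0.075], TCP at [0.159, -0.605, 0.304] pointing down, gripper open.
Joint ranges: [-2.62, 2.62], [-0.44, 2.09], [-1.27, 1.32], [0.08, 2.57], [-1.32, 4.46], [0.12, 2], [-2.74, 2.74]. Speed limits (rad/s): [2.22, 2.22, 3.01, 3.01, 3.14, 3.14, 3.14].

INTERFACE

Orientations are given as a 3x3 rotation matrix whose columns are the frame's x, y, z axes.
In Python, from bench import env gives the robot as it stands. The module is installed in compiled form; this text tells all that it offers.
- The arm moves only by the shell command python3 -m crank 'ROWS' [OPENING] [FORCE]. ROWS is JSON, a list of rows, each an object with "slide": the shift along the world's x, y, z each as a share of 0.1 m, from -1 to 1, a list of three; "yaw": the turn about the world's z as a share of 180 degrees, from -1 to 1. In form: [{"slide": [dx, dy, dz], "yaw": yaw}, ...]. A call has 1 to 5 rows; each row is the pose to reach, as a shift and turn from the pose commanded when the call began, turning the shorter way round; what a row does not reach only later rows make up. A row lasts 1/10 s, in which the tool goes at most 50 mm and 8.59 degrees, less where a joint would pass 70% of its speed; a pose out of reach is approached as far as the arm can. A call with a number of a shift or a turn outside -1 to 1 is refused whole. A call with a gripper value outside its range is refused whole. OPENING is the closure, from 0 (fully open) to 1 (shut), set as the call begins (- or left out, the last holds). The fingers move at their own pace and stop on an object; FORCE is the grip in N (left out, the last holds). Time passes only in rows, so rows that repeat a pose let the fingers close. It gives the time, the measured TCP pose, the force, the opening and the grip force at its end, in the units of the state.
- env.state(): the state, without advancing time (a new reading comes with each control period).
- env.snapshot(name): name is "side" or "top" or "wrist"; returns a dict with "frame" (384x512x3 uint8, blue, green, red), "fx", "fy", "cx", "cy" (pixels), "view" (4x4, takes a point from world to camera coordinates); the wrist camera has in their place "T_tool_cam" (4x4, takes a point from camera to tool coordinates, whose origin is the TCP and whose axes are the flange's). Camera axes: x right, y down, z forward; pixel columns grow to the right and rows downward; lengths in m; the calibration is good to about 2 mm. A picture is of the moment at which its call begins: read the wrist's pose just before it. There is no depth.
- env.job_done(): hands the job in; it is judged then, once.
The state is a dict: "clock": time; "q": joint angles; "joint_velocities": joint speeds; "joint_torque": joint torques, N m; "tcp_pos": TCP position; "tcp_rot": TCP orientation; "force": force on the tool from outside, world axes, zero at the start; "wrist_torque": the same for the moment, N m; "gripper_width": opening from 0.0 (shut) to 1.0 (fully open); "finger_force": force on a finger pad.
Only numpy, scipy, OpenCV 4.12 (cv2) and the standard library are available. Lean on these libraries where they do the work, as an engineer would, in place of code of your own. Each camera call takes 0.05 s, during which the arm holds its last target. There are 200 camera calls.

## Working session

There is one attempt and no reset: what is moved stays moved. The work goes in short steps, Python scripts to look and compute and a shell command to move; the robot and the scene stay as the last step left them, time stands still between calls to the robot, and variables do not carry over. Pictures are saved under pics/ and viewed, at most 10 in all, crops included, and the job is handed in when it is done.

```bash
mkdir -p pics; cat > h.py <<'E'
import numpy as np,cv2
from bench import env
def ray(s,u,v,z):
    V=np.array(s["view"]);R=V[:3,:3];t=V[:3,3]
    c=-R.T@t;d=R.T@np.array([(u-s["cx"])/s["fx"],(v-s["cy"])/s["fy"],1])
    return c+d*(z-c[2])/d[2]
def proj(s,p):
    V=np.array(s["view"]);q=V[:3,:3]@np.array(p)+V[:3,3]
    return s["fx"]*q[0]/q[2]+s["cx"],s["fy"]*q[1]/q[2]+s["cy"]
E
python3 - <<'E'
from h import *
a=env.snapshot("top");b=env.snapshot("side")
for n,s in(("top",a),("side",b)):
    cv2.imwrite(f"pics/{n}0.png",cv2.resize(s["frame"],(800,600)))
    np.save(n+"0.npy",s,allow_pickle=True)
    V=np.array(s["view"]);print(n,-V[:3,:3].T@V[:3,3])
s=a;hsv=cv2.cvtColor(s["frame"],cv2.COLOR_BGR2HSV)
for nm,lo,hi,z in(("red",0,6,.109),("red2",172,180,.109),("amber",12,28,0),("green",45,85,0),("blue",95,130,.05)):
    m=cv2.inRange(hsv,(lo,110,60),(hi,255,255))
    n,l,st,c=cv2.connectedComponentsWithStats(m)
    for i in range(1,n):
        if st[i,4]>40: print(nm,st[i],c[i].round(1),ray(s,*c[i],z).round(3))
E
```

```text
top [0.3760494  0.03410578 1.2318108 ]
side [ 0.46438114 -0.82150204  0.58052368]
red [281 123  16  16 177] [288.5 130.2] [ 0.649 -0.06   0.109]
red [185 128  22  23 361] [195.7 139. ] [0.63  0.155 0.109]
red [142 211  26  25 452] [154.5 223.2] [0.436 0.247 0.109]
red [491 233  21  24 353] [502.2 244. ] [ 0.381 -0.543  0.109]
red [313 244  24  25 456] [324.6 256.1] [ 0.358 -0.136  0.109]
amber [ 12 134   9   7  42] [ 15.9 137.3] [0.662 0.62  0.   ]
amber [ 11 150   9   7  43] [ 15.2 152.6] [0.622 0.619 0.   ]
amber [222 181  35  36 983] [238.9 198.2] [0.502 0.058 0.   ]
green [323 177  34  35 923] [339.4 194. ] [ 0.51  -0.195  0.   ]
blue [360 126  23  22 370] [371.  136.3] [ 0.647 -0.268  0.05 ]
blue [276 150  25  25 393] [287.7 162.8] [ 0.582 -0.062  0.05 ]
blue [499 280  13  24 249] [506.  291.3] [ 0.27  -0.574  0.05 ]
blue [307 285   7  20  42] [309.2 294.8] [ 0.267 -0.107  0.05 ]
blue [316 313  35   9  98] [332.8 317.1] [ 0.215 -0.161  0.05 ]
```

View pics/top0.png

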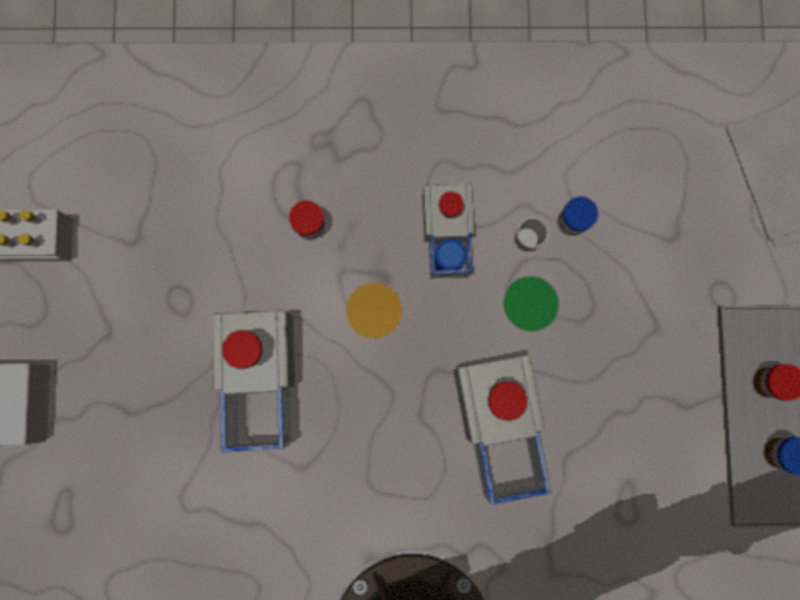

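View pics/side0.png

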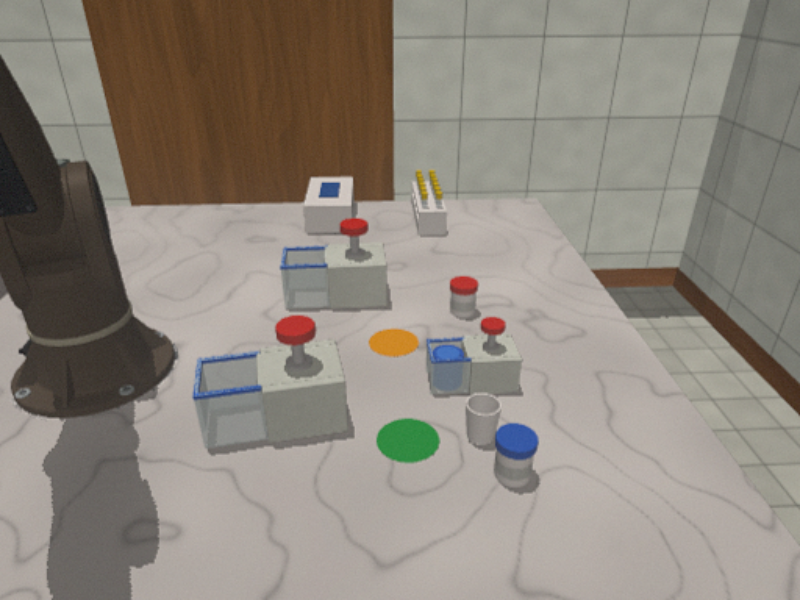

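The top view shows the small dispenser, with its knob at about (288,130) in native pixels and its stack at (288,163). Its outlet faces the robot. The green disc is at (339,194), with the open cup just behind it at about (339,150). The other two dispensers are larger and empty. The side view agrees.

```bash
python3 - <<'E'
from h import *
s=env.state();print(s["tcp_pos"],np.round(s["tcp_rot"],3),s["gripper_width"],s["clock"],s["force"])
E
python3 -m crank '[{"slide":[0.2,0.5,0],"yaw":0},{"slide":[0.5,0.9,0],"yaw":0},{"slide":[0.9,1,0],"yaw":0},{"slide":[1,1,0],"yaw":0}]' 1 40
```

```text
[ 0.15862121 -0.60420205  0.30321067] [[ 0.967  0.254 -0.   ]
 [ 0.254 -0.967  0.001]
 [-0.    -0.001 -1.   ]] 1.004345911436798 0.1 [-0.6732192  -0.04696938  0.14868038]
clock: 0.5
tcp_pos: [0.264, -0.5011, 0.304]
tcp_rot: [[0.965, 0.261, 0.003], [0.261, -0.965, 0.002], [0.003, -0.001, -1.0]]
force: [0.1, -0.8, 0.6]
gripper_width: 0.335
finger_force: 0.0
```

```bash

python3 -m crank '[{"slide":[0.3,0.4,0],"yaw":0.04},{"slide":[0.6,0.8,0],"yaw":0.08},{"slide":[0.9,1,0],"yaw":0.1}]' 1 40
python3 -m crank '[{"slide":[0.3,0.4,0],"yaw":0.04},{"slide":[0.6,0.8,0],"yaw":0.08},{"slide":[0.9,1,0],"yaw":0.1}]'
python3 -m crank '[{"slide":[0.3,0.4,0],"yaw":0.04},{"slide":[0.6,0.8,0],"yaw":0.08},{"slide":[0.9,1,0],"yaw":0.1}]'
python3 -m crank '[{"slide":[0.3,0.4,0],"yaw":0.04},{"slide":[0.6,0.8,0],"yaw":0.08},{"slide":[0.9,1,0],"yaw":0.1},{"slide":[0.9,1,0],"yaw":0.1}]'
```

```text
clock: 0.8
tcp_pos: [0.3498, -0.4015, 0.3038]
tcp_rot: [[0.838, 0.546, -0.0], [0.546, -0.838, 0.001], [0.0, -0.001, -1.0]]
force: [0.4, -1.1, -0.2]
gripper_width: -0.002
finger_force: 0.0
clock: 1.1
tcp_pos: [0.4399, -0.3011, 0.3039]
tcp_rot: [[0.627, 0.779, -0.0], [0.779, -0.627, 0.001], [0.001, -0.001, -1.0]]
force: [-0.4, -0.2, 0.2]
gripper_width: 0.001
finger_force: 0.0
clock: 1.4
tcp_pos: [0.53, -0.2006, 0.304]
tcp_rot: [[0.355, 0.935, 0.0], [0.935, -0.355, 0.001], [0.001, -0.0, -1.0]]
force: [0.8, 0.7, 0.7]
gripper_width: 0.006
finger_force: 0.0
clock: 1.8
tcp_pos: [0.6217, -0.0995, 0.3032]
tcp_rot: [[0.049, 0.999, 0.001], [0.999, -0.049, 0.003], [0.004, 0.001, -1.0]]
force: [-0.1, 0.6, 0.3]
gripper_width: 0.002
finger_force: 0.0
```

```bash

python3 -m crank '[{"slide":[0.27,0.4,0],"yaw":0.01},{"slide":[0.27,0.4,-0.4],"yaw":0.015},{"slide":[0.27,0.4,-0.8],"yaw":0.015},{"slide":[0.27,0.4,-0.8],"yaw":0.015},{"slide":[0.27,0.4,-0.8],"yaw":0.015}]'
python3 - <<'E'
from h import *
a=env.snapshot("side");w=env.snapshot("wrist");print(w["T_tool_cam"])
cv2.imwrite("pics/k.png",np.hstack([cv2.resize(a["frame"][150:320,200:370],(400,400)),cv2.resize(w["frame"],(400,400))]))
E
```

```text
clock: 2.3
tcp_pos: [0.6455, -0.0653, 0.224]
tcp_rot: [[0.011, 1.0, -0.002], [1.0, -0.011, -0.0], [-0.0, -0.002, -1.0]]
force: [0.5, -0.7, 1.6]
gripper_width: 0.0
finger_force: 0.0
[[ 8.25173598e-04 -9.62481011e-01 -2.71347789e-01  6.86743015e-02]
 [ 9.99999650e-01  8.31078491e-04  9.31499891e-05  2.89655323e-04]
 [ 1.35856215e-04 -2.71347771e-01  9.62481360e-01 -6.94705754e-02]
 [ 0.00000000e+00  0.00000000e+00  0.00000000e+00  1.00000000e+00]]
```

View pics/k.png

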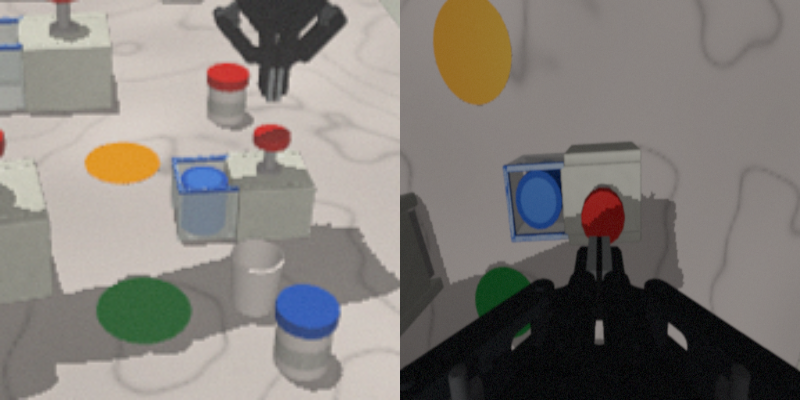

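The crop shows the shut fingertips a few centimetres above the knob and centred on it in x, with the knob about 5 mm further in +y. Next I press in stages.

```bash

python3 -m crank '[{"slide":[0.02,0.05,-0.3],"yaw":0},{"slide":[0.02,0.05,-0.4],"yaw":0},{"slide":[0.02,0.05,-0.5],"yaw":0},{"slide":[0.02,0.05,-0.6],"yaw":0},{"slide":[0.02,0.05,-0.66],"yaw":0}]'
python3 -m crank '[{"slide":[0,0,-0.02],"yaw":0},{"slide":[0,0,-0.04],"yaw":0},{"slide":[0,0,-0.04],"yaw":0}]'
```

```text
clock: 2.9
tcp_pos: [0.648, -0.0595, 0.159]
tcp_rot: [[0.01, 1.0, 0.001], [1.0, -0.01, 0.0], [0.0, 0.001, -1.0]]
force: [-4.2, 1.3, 7.2]
gripper_width: 0.002
finger_force: 3.5
clock: 3.2
tcp_pos: [0.648, -0.0596, 0.1553]
tcp_rot: [[0.011, 1.0, 0.001], [1.0, -0.011, -0.0], [-0.0, 0.001, -1.0]]
force: [-2.6, 1.0, 5.6]
gripper_width: 0.0
finger_force: 2.7
```

```bash

python3 -m crank '[{"slide":[0,0,-0.03],"yaw":0},{"slide":[0,0,-0.05],"yaw":0},{"slide":[0,0,-0.05],"yaw":0}]'
```

```text
clock: 3.5
tcp_pos: [0.6481, -0.0595, 0.1517]
tcp_rot: [[0.011, 1.0, 0.002], [1.0, -0.011, -0.0], [-0.0, 0.002, -1.0]]
force: [-7.4, 0.5, 15.6]
gripper_width: 0.001
finger_force: 7.7
```

The force jumped to 15.6 N with the tips at about 79 mm, so the plunger is on its hard stop. I release it slowly, rise and look.

```bash

python3 -m crank '[{"slide":[0,0,0.1],"yaw":0},{"slide":[0,0,0.2],"yaw":0},{"slide":[0,0,0.3],"yaw":0},{"slide":[0,0,0.4],"yaw":0},{"slide":[0,0,0.6],"yaw":0}]'
python3 -m crank '[{"slide":[0,0.3,0.2],"yaw":0},{"slide":[0,0.7,0.3],"yaw":0},{"slide":[0,1,0.3],"yaw":0},{"slide":[0,1,0.3],"yaw":0}]'
cat > look.py <<'E'
import sys
from h import *
a=env.snapshot("top");b=env.snapshot("side")
for n,s in(("top",a),("side",b)):
    hsv=cv2.cvtColor(s["frame"],cv2.COLOR_BGR2HSV)
    for nm,lo,hi,z in(("green",45,85,0),("blue",95,130,.012),("red",0,6,.109)):
        m=cv2.inRange(hsv,(lo,110,40),(hi,255,255))
        k,l,st,c=cv2.connectedComponentsWithStats(m)
        for i in range(1,k):
            p=ray(s,*c[i],z)
            if st[i,4]>100 and .44<p[0]<.75 and -.35<p[1]<.1: print(n,nm,st[i],p.round(4))
A=a["frame"][90:240,220:420];B=b["frame"][180:340,200:400]
cv2.imwrite(sys.argv[1],np.hstack([cv2.resize(A,(400,300)),cv2.resize(B,(400,300))]))
E
python3 look.py pics/l1.png
```

```text
clock: 4.0
tcp_pos: [0.6471, -0.0598, 0.2088]
tcp_rot: [[0.01, 1.0, -0.002], [1.0, -0.01, -0.0], [-0.0, -0.002, -1.0]]
force: [-0.3, -0.3, -0.1]
gripper_width: 0.005
finger_force: 0.0
clock: 4.4
tcp_pos: [0.6474, 0.047, 0.2405]
tcp_rot: [[0.003, 1.0, 0.002], [1.0, -0.003, 0.004], [0.004, 0.002, -1.0]]
force: [-0.4, 0.6, -0.5]
gripper_width: 0.002
finger_force: 0.0
top blue [360 126  22  22 372] [ 0.6551 -0.2772  0.012 ]
side green [241 268  40  28 841] [ 0.5104 -0.2001  0.    ]
side blue [251 236  19  15 240] [ 0.5164 -0.075   0.012 ]
side blue [317 271  27  23 495] [ 0.6596 -0.2218  0.012 ]
side red [288 177  18  12 171] [0.6231 0.0601 0.109 ]
side red [308 203  15  11 135] [ 0.6479 -0.0736  0.109 ]
```

View pics/l1.png

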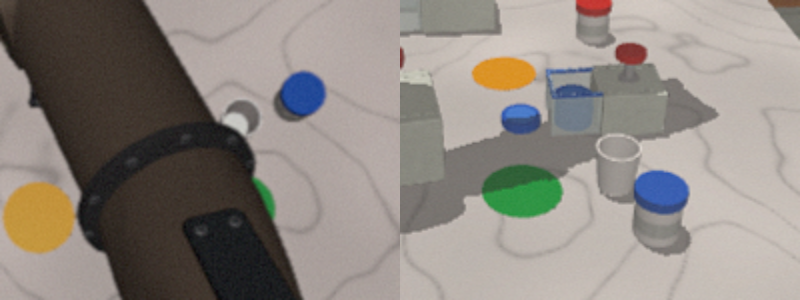

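The side view shows one lid out in front of the outlet at about (260,243) native. The plunger is back up and the rest of the stack is still inside. I turn the tool 90° so its narrow side faces the magazine, and go to the lid's +y side.

```bash

python3 -m crank '[{"slide":[-0.3,0,0],"yaw":-0.045},{"slide":[-0.6,0,0],"yaw":-0.09},{"slide":[-0.9,0,0],"yaw":-0.135},{"slide":[-1,0,0],"yaw":-0.18},{"slide":[-1,0,0],"yaw":-0.22}]'
python3 -m crank '[{"slide":[-0.3,0,-0.2],"yaw":-0.045},{"slide":[-0.33,0,-0.4],"yaw":-0.09},{"slide":[-0.33,0,-0.6],"yaw":-0.135},{"slide":[-0.33,0,-0.8],"yaw":-0.18},{"slide":[-0.33,0,-0.8],"yaw":-0.22}]'
python3 -m crank '[{"slide":[0,0,0],"yaw":-0.04},{"slide":[0,0,0],"yaw":-0.06},{"slide":[0,0,0],"yaw":-0.06}]'
python3 look.py pics/l2.png
python3 - <<'E'
from h import *
st=env.state();w=env.snapshot("wrist");np.save("w.npy",w,allow_pickle=True)
T=np.eye(4);T[:3,:3]=st["tcp_rot"];T[:3,3]=st["tcp_pos"];V=np.linalg.inv(T@np.array(w["T_tool_cam"]));w["view"]=V
hsv=cv2.cvtColor(w["frame"],cv2.COLOR_BGR2HSV)
for nm,lo,hi,z in(("green",45,85,0),("blue",95,130,.014)):
    k,l,s,c=cv2.connectedComponentsWithStats(cv2.inRange(hsv,(lo,110,40),(hi,255,255)))
    for i in range(1,k):
        if s[i,4]>100: print(nm,s[i],ray(w,*c[i],z).round(4))
cv2.imwrite("pics/w2.png",w["frame"])
E
```

```text
clock: 5.0
tcp_pos: [0.5462, 0.0385, 0.2392]
tcp_rot: [[0.651, 0.759, -0.001], [0.759, -0.651, -0.001], [-0.001, 0.0, -1.0]]
force: [0.4, 0.4, 0.2]
gripper_width: -0.003
finger_force: 0.0
clock: 5.5
tcp_pos: [0.5135, 0.0384, 0.1568]
tcp_rot: [[0.986, 0.169, -0.004], [0.169, -0.986, -0.002], [-0.004, 0.001, -1.0]]
force: [-1.1, -0.2, -0.0]
gripper_width: -0.001
finger_force: 0.0
clock: 5.8
tcp_pos: [0.5149, 0.039, 0.159]
tcp_rot: [[1.0, -0.013, -0.0], [-0.013, -1.0, -0.001], [-0.0, 0.001, -1.0]]
force: [-1.0, 0.2, 0.1]
gripper_width: -0.002
finger_force: 0.0
top green [323 177  34  35 916] [ 0.5105 -0.1948  0.    ]
top blue [360 126  23  22 374] [ 0.655  -0.2771  0.012 ]
top blue [279 154  19  19 288] [ 0.5883 -0.0661  0.012 ]
top blue [284 182  14  19 161] [ 0.5206 -0.0728  0.012 ]
top red [281 123  16  16 192] [ 0.6489 -0.0601  0.109 ]
side green [241 268  40  28 853] [ 0.5102 -0.1997  0.    ]
side blue [275 225  26   7 108] [ 0.5895 -0.0175  0.012 ]
side blue [251 236  19  15 236] [ 0.5168 -0.0753  0.012 ]
side blue [317 271  27  23 493] [ 0.6597 -0.2217  0.012 ]
side red [288 177  18  12 172] [0.623  0.0596 0.109 ]
side red [308 203  15  11 139] [ 0.648  -0.0727  0.109 ]
green [493 168  19  75 976] [ 0.5038 -0.1622  0.    ]
blue [ 358   50   87  177 3977] [ 0.5268 -0.0638  0.014 ]
blue [470  51  39 111 713] [ 0.5804 -0.1283  0.014 ]
blue [ 397   63   70   85 4749] [ 0.584  -0.0823  0.014 ]
```

View pics/w2.png

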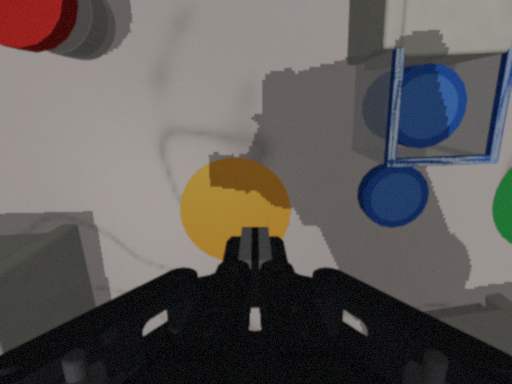

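View pics/l2.png

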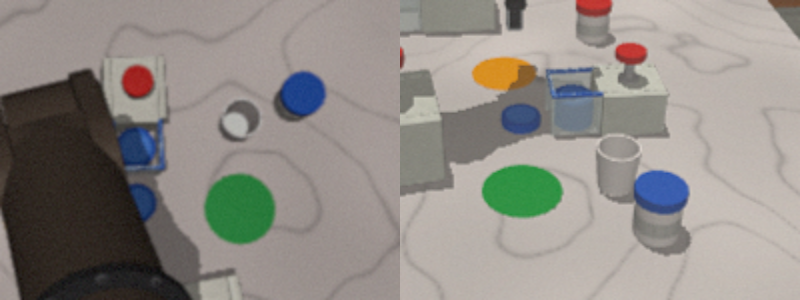

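The wrist view shows the lid at (393,195) with radius about 35 px, clear of the magazine.

```bash
python3 - <<'E'
from h import *
st=env.state();w=np.load("w.npy",allow_pickle=True).item()
T=np.eye(4);T[:3,:3]=st["tcp_rot"];T[:3,3]=st["tcp_pos"];w["view"]=np.linalg.inv(T@np.array(w["T_tool_cam"]))
for u,v in((393,193),(358,195),(428,195),(512,200),(255,230)): print(u,v,ray(w,u,v,.014).round(4),ray(w,u,v,0).round(4))
t=np.load("top0.npy",allow_pickle=True).item()
print(ray(t,298,191,.014),proj(t,(.516,-.064,.014)))
E
python3 -m crank '[{"slide":[0,0,-0.3],"yaw":0},{"slide":[0,0,-0.6],"yaw":0},{"slide":[0,0,-0.75],"yaw":0},{"slide":[0,0,-0.8],"yaw":0},{"slide":[0,0,-0.8],"yaw":0}]'
```

```text
393 193 [ 0.5204 -0.0642  0.014 ] [ 0.5163 -0.0709  0.    ]
358 195 [ 0.5191 -0.0381  0.014 ] [ 0.5148 -0.0432  0.    ]
428 195 [ 0.5186 -0.0906  0.014 ] [ 0.5143 -0.0991  0.    ]
512 200 [ 0.5141 -0.1545  0.014 ] [ 0.5096 -0.1672  0.    ]
255 230 [0.4914 0.0394 0.014 ] [0.4854 0.0394 0.    ]
[ 0.5173071  -0.08917315  0.014     ] (np.float64(287.89506886231095), np.float64(191.60878788579285))
clock: 6.45
tcp_pos: [0.5146, 0.0402, 0.0786]
tcp_rot: [[1.0, -0.01, -0.001], [-0.01, -1.0, -0.0], [-0.001, 0.0, -1.0]]
force: [0.1, -1.0, 0.7]
gripper_width: -0.003
finger_force: 0.0
```

```bash

python3 -m crank '[{"slide":[0.03,-0.2,0],"yaw":0},{"slide":[0.03,-0.4,0],"yaw":0},{"slide":[0.03,-0.5,0],"yaw":0},{"slide":[0.03,-0.55,0],"yaw":0},{"slide":[0.03,-0.6,0],"yaw":0}]'
python3 -m crank '[{"slide":[0,-0.1,0],"yaw":0},{"slide":[-0.01,-0.2,0],"yaw":0},{"slide":[-0.02,-0.3,0],"yaw":0},{"slide":[-0.02,-0.4,0],"yaw":0},{"slide":[-0.03,-0.5,0],"yaw":0}]'
python3 -m crank '[{"slide":[-0.01,-0.1,0],"yaw":0},{"slide":[-0.01,-0.2,0],"yaw":0},{"slide":[-0.02,-0.3,0],"yaw":0},{"slide":[-0.02,-0.4,0],"yaw":0},{"slide":[-0.02,-0.4,0],"yaw":0}]'
python3 look.py pics/l3.png
```

```text
clock: 6.95
tcp_pos: [0.518, -0.0193, 0.0795]
tcp_rot: [[1.0, -0.01, 0.001], [-0.01, -1.0, 0.0], [0.001, -0.0, -1.0]]
force: [-0.2, 0.0, -0.7]
gripper_width: 0.0
finger_force: 0.0
clock: 7.45
tcp_pos: [0.5147, -0.0705, 0.0789]
tcp_rot: [[1.0, -0.011, 0.0], [-0.011, -1.0, -0.0], [0.0, 0.0, -1.0]]
force: [0.5, 0.2, 0.8]
gripper_width: 0.0
finger_force: 0.2
clock: 7.95
tcp_pos: [0.5125, -0.1115, 0.0789]
tcp_rot: [[1.0, -0.013, -0.0], [-0.013, -1.0, -0.001], [-0.0, 0.001, -1.0]]
force: [-0.2, -0.2, 0.6]
gripper_width: -0.001
finger_force: 0.0
top blue [360 126  23  22 373] [ 0.6551 -0.2773  0.012 ]
top blue [275 151  24  24 374] [ 0.587  -0.0613  0.012 ]
top red [281 123  16  16 190] [ 0.649  -0.0601  0.109 ]
side green [241 270  40  26 752] [ 0.5099 -0.2039  0.    ]
side blue [275 225  26   7 117] [ 0.5901 -0.0165  0.012 ]
side blue [251 256  20  19 309] [ 0.5131 -0.1581  0.012 ]
side blue [317 271  27  23 496] [ 0.6597 -0.2218  0.012 ]
side red [288 177  18  12 175] [0.6229 0.0598 0.109 ]
side red [308 203  15  11 139] [ 0.648  -0.0726  0.109 ]
```

View pics/l3.png

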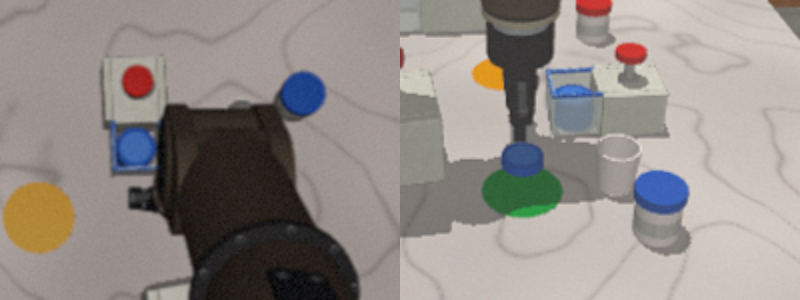

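The lid is being pushed straight and its leading half is on the disc, so about 46 mm remain.

```bash

python3 -m crank '[{"slide":[0,-0.12,0],"yaw":0},{"slide":[-0.01,-0.24,0],"yaw":0},{"slide":[-0.02,-0.34,0],"yaw":0},{"slide":[-0.02,-0.41,0],"yaw":0},{"slide":[-0.02,-0.46,0],"yaw":0}]'
python3 -m crank '[{"slide":[0,0,0],"yaw":0},{"slide":[0,0.15,0],"yaw":0},{"slide":[0,0.4,0],"yaw":0},{"slide":[0,0.5,0.4],"yaw":0},{"slide":[0,0.5,0.8],"yaw":0}]'
python3 -m crank '[{"slide":[0,0.4,0.4],"yaw":0},{"slide":[0,0.8,0.4],"yaw":0},{"slide":[0,1,0.4],"yaw":0},{"slide":[0,1,0.4],"yaw":0}]'
python3 look.py pics/l4.png
```

```text
clock: 8.55
tcp_pos: [0.5106, -0.1567, 0.0789]
tcp_rot: [[1.0, -0.011, -0.0], [-0.011, -1.0, -0.0], [-0.0, 0.0, -1.0]]
force: [-0.0, 0.3, 0.5]
gripper_width: 0.002
finger_force: 0.0
clock: 9.05
tcp_pos: [0.5099, -0.101, 0.1589]
tcp_rot: [[1.0, -0.005, -0.003], [-0.005, -1.0, 0.002], [-0.003, -0.002, -1.0]]
force: [2.3, -0.7, 0.2]
gripper_width: -0.0
finger_force: 0.0
clock: 9.45
tcp_pos: [0.5104, 0.0004, 0.1995]
tcp_rot: [[1.0, -0.003, 0.001], [-0.003, -1.0, 0.002], [0.001, -0.002, -1.0]]
force: [-1.1, -0.4, -0.5]
gripper_width: -0.002
finger_force: 0.0
top green [323 177  34  35 584] [ 0.5087 -0.1955  0.    ]
top blue [360 126  23  22 375] [ 0.655  -0.2772  0.012 ]
top blue [329 183  21  20 318] [ 0.5127 -0.1915  0.012 ]
side green [241 269  40  27 480] [ 0.5078 -0.2088  0.    ]
side blue [251 269  22  19 358] [ 0.5123 -0.2016  0.012 ]
side blue [317 271  27  23 495] [ 0.6596 -0.2217  0.012 ]
side red [288 177  18  12 174] [0.6231 0.0597 0.109 ]
side red [308 203  15  11 140] [ 0.6478 -0.0728  0.109 ]
```

View pics/l4.png

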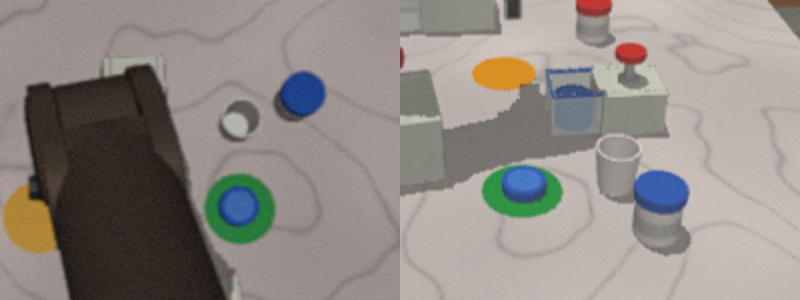

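The lid lies wholly on the green disc, about 4 mm off centre (20 mm allowed). The cups have not moved, the plunger is up, and the arm is clear.

```bash
python3 -c "
from bench import env
print(env.job_done())"
```

```text
the job is handed in; nothing more can be done
None
```

I pressed the plunger once and let it come back up; a single lid came out, and I pushed it wholly onto the green disc, leaving the cups where they stood; the job is handed in, with no verdict returned.

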